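Load two cap dispensers, oldest stock first

TASK

Restock the two gravity-feed dispensers from the top: yellow caps in the yellow dispenser, blue caps in the blue one. In each, load the cap with the black mark first, so that it lies at the bottom and comes out first, then the cap with the white mark flat on top of it, marks facing up. Leave the red caps and the yellow flared cup where they are.

Things in the scene. Friction and masses are not known exactly. Their poses are not given: they have to be found in the camera images.
- cap_yellow_black: Yellow plastic screw cap, a plain cylinder 50 mm in diameter and 28 mm tall, lying flat, with a black round mark (26 mm) in the centre of its top; loose, 40 to 85 g. Origin: centre of its underside; z up through the marked top.
- cap_yellow_white: Yellow plastic screw cap, a plain cylinder 50 mm in diameter and 28 mm tall, lying flat, with a white round mark (26 mm) in the centre of its top; loose, 40 to 85 g. Origin: centre of its underside; z up through the marked top.
- cap_blue_black: Blue plastic screw cap, a plain cylinder 50 mm in diameter and 28 mm tall, lying flat, with a black round mark (26 mm) in the centre of its top; loose, 40 to 85 g. Origin: centre of its underside; z up through the marked top.
- cap_blue_white: Blue plastic screw cap, a plain cylinder 50 mm in diameter and 28 mm tall, lying flat, with a white round mark (26 mm) in the centre of its top; loose, 40 to 85 g. Origin: centre of its underside; z up through the marked top.
- cap_red_black: Red plastic screw cap, a plain cylinder 50 mm in diameter and 28 mm tall, lying flat, with a black round mark (26 mm) in the centre of its top; loose, 40 to 85 g. Origin: centre of its underside; z up through the marked top. Not to be moved.
- cap_red_white: Red plastic screw cap, a plain cylinder 50 mm in diameter and 28 mm tall, lying flat, with a white round mark (26 mm) in the centre of its top; loose, 40 to 85 g. Origin: centre of its underside; z up through the marked top. Not to be moved.
- dispenser_yellow: Yellow gravity dispenser, fixed, upright, 86 x 84 mm, 72 mm tall, open top. Origin: chamber axis at bench level; -x front (mouth 54 mm wide, up to z 44, 3 mm lip), y across, z up. Chamber floor z 10 mm; takes 50 mm caps, 6 mm play all round; first cap spans z 10-38, second 38-66. 40 mm wide slots in the +y and -y sides, floor to top: fingers closing along y can lower a cap fully and open there.
- dispenser_blue: Blue gravity dispenser, fixed, upright, 86 x 84 mm, 72 mm tall, open top. Origin: chamber axis at bench level; -x front (mouth 54 mm wide, up to z 44, 3 mm lip), y across, z up. Chamber floor z 10 mm; takes 50 mm caps, 6 mm play all round; first cap spans z 10-38, second 38-66. 40 mm wide slots in the +y and -y sides, floor to top: fingers closing along y can lower a cap fully and open there.
- funnel_cup: Yellow hollow flared cup without a centre mark, 38 mm wide at the foot, 60 mm at the rim, 42 mm tall, standing loose among the caps; not a cap and not to be moved. Origin: centre of its underside.
Things that resemble listed ones, but are neither listed nor needed, are in the scene too. What is shaped like the cap_blue_black but orange or turquoise is not meant.

How it is judged (in metres and radians):
At the end, for the whole second after the job is handed in: In each dispenser its colour's black-marked cap lies on the floor and the white-marked on it: within 14 mm of the axis, underside -5/+6 mm of its seat (10 and 38 mm up), mark up, level within 0.15 rad, at rest. Red caps and yellow cup within 30 mm of their starts (horizontal distance between each of cap_yellow_black, cap_yellow_white and dispenser_yellow below 0.014 m and z of cap_yellow_black in the frame of dispenser_yellow between 0.005 and 0.016 m and angle between each of cap_yellow_black, cap_yellow_white, cap_blue_black, cap_blue_white's own z axis and vertical below 0.15 rad and linear speed of each of cap_yellow_black, cap_yellow_white, cap_blue_black, cap_blue_white below 0.02 m/s and z of cap_yellow_white in the frame of dispenser_yellow between 0.033 and 0.044 m and horizontal distance between each of cap_blue_black, cap_blue_white and dispenser_blue below 0.014 m and z of cap_blue_black in the frame of dispenser_blue between 0.005 and 0.016 m and z of cap_blue_white in the frame of dispenser_blue between 0.033 and 0.044 m and distance of each of cap_red_black, cap_red_white, funnel_cup from where it was at the start of the episode below 0.03 m); the robot touches nothing.
It fails at once if the red cap with the black mark pushed or carried more than 30 mm from its place (distance of cap_red_black from where it was at the start of the episode above 0.03 m).
It fails at once if the red cap with the white mark pushed or carried more than 30 mm from its place (distance of cap_red_white from where it was at the start of the episode above 0.03 m).
It fails at once if the yellow flared cup pushed or carried more than 30 mm from its place (distance of funnel_cup from where it was at the start of the episode above 0.03 m).
It also fails if it takes over 96 s, if anything falls off the work surface, if the arm or the gripper's body presses on something with over 40 N, if the wrist force passes 120 N, or if a joint passes its speed limit or range.

ROBOT

A 6-joint arm with a two-finger parallel gripper is mounted at the origin on the work surface. World frame = base frame: x ahead of the robot, y to its left, z up, the work surface at z = 0. Lengths are in m, angles in degrees, forces in N, time in s.
With the tool pointing down it reaches from about 0.25 to 0.725 m from the base axis. Payload 9.7 kg.
Tool frame: the origin (TCP) lies between the finger pads; the fingertips stand 11 mm ahead of it and the grasp point (between the pads) lies 8 mm behind it; z points along the fingers, x is the direction in which the jaws open and shut, and the axes are right-handed (so a half turn about z gives the same grasp; the last joint's range is limited). The gripper opens to 85 mm and grips with 20 to 120 N. Pads are 22 mm wide; open, the fingers measure 114 mm over their backs; the gripper's body (76 mm by 85 mm) begins 54 mm behind the grasp point. The pads swing forward as they close: fully open they stand 13 mm farther back than shut.
Start: joints at [72.365, 4.979, 10.078, 95.1, 0, 90], TCP at [0.167, 0.524, 0.242] pointing down, gripper open.
Joint ranges: [-179.16, 179.16], [-48.56, 103.87], [-65.8, 70.77], [-126.05, 130.52], [-82.76, 87.17], [-180, 180]. Speed limits (degrees/s): [127.2, 127.2, 147.25, 180, 180, 180].

INTERFACE

Orientations are given as [roll, pitch, yaw] about the fixed x, y, z axes, in that order (R = Rz(yaw) Ry(pitch) Rx(roll)).
In Python, from workcell import get_obs, camera, job_done, spotter gives the robot as it stands.
- The arm moves only by the tool play_rows, never from a script. Its argument "rows" is a list of rows, each a list of 3 entries, a list of its own where there are three numbers: the closure, from 0 (fully open) to 1 (shut), then the shift along the tool's x, y, z in cm, then the turn, a rotation vector about the tool's x, y, z in degrees. In form: [[claw, [x, y, z], [wx, wy, wz]], ...]. A call has 1 to 12 rows; each row shifts and turns the pose as measured when the row begins, along the tool's axes as they then stand; what a row does not reach is not made up. A row lasts 1/10 s, in which the tool goes at most 50 mm and 8.59 degrees, less where a joint would pass 70% of its speed; a pose out of reach is approached as far as the arm can. A call is refused whole if a number of a shift passes 5 or a number of a turn 8.59, either way. A call with a gripper value outside its range is refused whole. The fingers move at their own pace and stop on an object; "newtons" is the grip in N (left out, the last holds). Time passes only in rows, so rows that do not move let the fingers close. It gives the time, the measured TCP pose, the force and the opening at its end, in the units of the state.
- get_obs(): the state, without advancing time (a new reading comes with each control period).
- camera(name): name is "scene" or "top" or "wrist"; returns a dict with "img" (384x512x3 uint8, red, green, blue), "intrinsics" (3x3 intrinsics, pixels), "xyz" and "orientation" of the camera in the world. Camera axes: x right, y down, z forward; pixel columns grow to the right and rows downward; lengths in m; the calibration is good to about 2 mm. A picture is of the moment at which its call begins. There is no depth.
- job_done(): hands the job in, once; it reports no verdict.
Trained networks look in a picture, given as the dict that the camera call returned (one of the last four; its "shot" number tells which), for a name from the list of things; names that differ only in an ending like _2 or _b are one class to them, and where a whole thing is asked for, a point or a joint stands for the part that bears it (a point fixed in the world has none). Each returns a list of dicts, best first, with "confidence" (0 to 1); they miss things now and then, are a little off and sometimes report something else, mostly with a low value. They report only what shows in the picture. A call takes as long as a camera call. They do not tell look-alikes from the thing itself.
- spotter.spot_in(picture, thing): "point" ([x, y, z] in m, in world coordinates, good to about 4 mm: the middle of the surface that is visible of it).
- spotter.trace(picture, thing): "pixels" (384x512 bool, what is visible of it).
The state is a dict: "time": time; "q": joint angles; "qd": joint speeds; "joint_efforts": joint torques, N m; "ee_pos": TCP position; "tcp_rot": TCP orientation; "wrist_force": force on the tool from outside, world axes, zero at the start; "torque": the same for the moment, N m; "opening": finger opening in m.
Only numpy, scipy, OpenCV 4.12 (cv2) and the standard library are available. Lean on these libraries where they do the work, as an engineer would, in place of code of your own. Each camera call takes 0.05 s, during which the arm holds its last target.

## Working session

There is one attempt and no reset: what is moved stays moved. The work goes in short steps, Python scripts to look and compute and a tool call to move; the robot and the scene stay as the last step left them, time stands still between calls to the robot, and variables do not carry over. Pictures are saved under pics/ and viewed, and the job is handed in when it is done.

Besides the shell and the picture viewer there is one more tool, called in YAML: its name, and indented under it one key for each argument. play_rows: Moves the arm, as the interface text tells. Its arguments: {"type":"object","properties":{"rows":{"type":"array","items":{"type":"array"}},"newtons":{"type":"number"}},"required":["rows"]}

```bash
ls; mkdir -p pics; python3 - <<'E'
from workcell import get_obs,camera
import cv2
print(get_obs())
for n in("scene","top"):
    p=camera(n);cv2.imwrite(f"pics/{n}0.png",p["img"][:,:,::-1]);print(n,p["intrinsics"],p["xyz"],p["orientation"])
E
```

```text
pics
{'time': 0.0, 'q': array([7.23635289e+01, 5.01139513e+00, 1.00327410e+01, 9.50977476e+01,
       1.67393829e-03, 8.99997103e+01]), 'qd': array([-0.01331605, -0.07125709, -0.04833722,  0.07915006,  0.02474393,
       -0.04228561]), 'joint_efforts': array([ 4.35034608e-04, -5.20386887e+01,  4.64805901e+01,  1.62800378e-02,
        1.63968907e-04, -4.58626715e-06]), 'ee_pos': array([0.16656549, 0.52395004, 0.24156487]), 'tcp_rot': array([-1.79998326e+02,  7.64017855e-02,  7.23638186e+01]), 'wrist_force': array([-0.13490708, -0.63271417,  0.58409412]), 'torque': array([ 0.06231824, -0.03362081, -0.01539119]), 'opening': 0.08557932439688633}
scene [[487.11863912   0.         247.73723529]
 [  0.         487.11863912 187.84397551]
 [  0.           0.           1.        ]] [1.39416902 0.78289501 0.78331786] [-121.73035049    0.40955041  130.32770036]
top [[403.16292197   0.         251.5029094 ]
 [  0.         403.16292197 189.83202591]
 [  0.           0.           1.        ]] [ 0.4418162  -0.01321319  0.93255355] [-174.81838288    1.69664977  -88.8138066 ]
```

View pics/scene0.png

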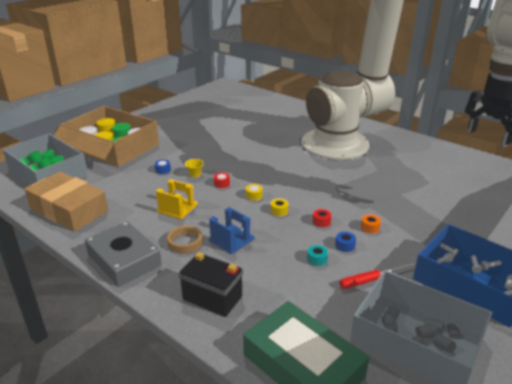

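View pics/top0.png

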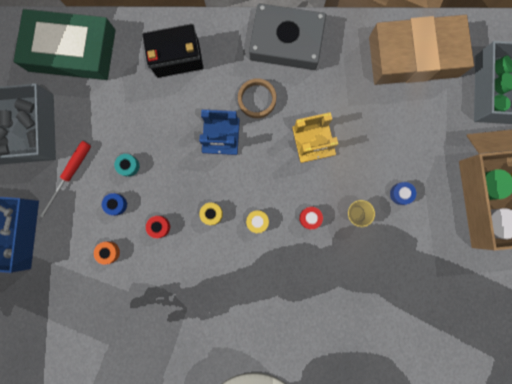

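Top view: up = +x, left = +y. Blue black is at px (114,204), yellow black (210,214), yellow white (258,222), blue white (404,194). The dispensers are at blue (220,132) and yellow (315,138).

```bash
cat > h.py <<'E'
import numpy as np,cv2
from scipy.spatial.transform import Rotation as R
def ray(p,u,v,z):
    K=p["intrinsics"];Rm=R.from_euler('xyz',p["orientation"],degrees=True).as_matrix()
    d=Rm@np.linalg.solve(K,[u,v,1.]);o=np.array(p["xyz"]);return o+d*(z-o[2])/d[2]
def proj(p,X):
    Rm=R.from_euler('xyz',p["orientation"],degrees=True).as_matrix()
    c=(np.atleast_2d(X)-p["xyz"])@Rm;c=c@np.array(p["intrinsics"]).T;return c[:,:2]/c[:,2:]
E
python3 - <<'E'
from workcell import *
from h import *
T=["cap_yellow_black","cap_yellow_white","cap_blue_black","cap_blue_white","cap_red_black","cap_red_white","dispenser_yellow","dispenser_blue","funnel_cup"]
for n in("top","scene"):
  p=camera(n);print(n)
  out=np.zeros((384,512),np.uint8)
  for t in T:
    s=spotter.spot_in(p,t);print(t,[(np.round(d["point"],3),round(d["confidence"],2)) for d in s[:3]])
    m=spotter.trace(p,t)
    for d in m[:2]:
        px=np.array(d["pixels"]);ys,xs=np.nonzero(px)
        if len(xs)==0: continue
        # cap: visible outline -> match top disc by mark; report mask bbox
        print("   tr",round(d["confidence"],2),len(xs),xs.mean().round(1),ys.mean().round(1),np.round(ray(p,xs.mean(),ys.mean(),.02),3))
  im=cv2.resize(p["img"][90:280,80:440] if n=="top" else p["img"][140:290,130:400],None,fx=2.2 if n=="top" else 2.9,fy=2.2 if n=="top" else 2.9,interpolation=cv2.INTER_CUBIC)
  cv2.imwrite(f"pics/{n}1.png",im[:,:,::-1])
E
```

```text
top
cap_yellow_black [(array([0.468, 0.106, 0.026]), 0.55), (array([0.662, 0.092, 0.01 ]), 0.54)]
   tr 0.95 410 210.5 213.3 [0.469 0.107 0.02 ]
cap_yellow_white [(array([0.459, 0.006, 0.029]), 0.88), (array([ 0.522, -0.32 ,  0.028]), 0.53)]
   tr 0.72 397 257.1 221.2 [0.453 0.002 0.02 ]
   tr 0.7 456 113.9 203.6 [0.487 0.33  0.02 ]
cap_blue_black [(array([0.488, 0.326, 0.029]), 0.78), (array([0.378, 0.34 , 0.032]), 0.78), (array([0.584, 0.304, 0.027]), 0.77)]
   tr 0.76 434 126.5 164.5 [0.577 0.305 0.02 ]
   tr 0.7 456 113.9 203.6 [0.487 0.33  0.02 ]
cap_blue_white [(array([ 0.521, -0.318,  0.028]), 0.69), (array([0.665, 0.095, 0.014]), 0.47)]
   tr 0.76 433 402.4 193.0 [ 0.523 -0.324  0.02 ]
cap_red_black [(array([0.441, 0.225, 0.027]), 0.6)]
   tr 0.57 424 157.6 226.6 [0.436 0.227 0.02 ]
cap_red_white [(array([ 0.462, -0.116,  0.026]), 0.67)]
   tr 0.58 446 310.9 217.7 [ 0.463 -0.12   0.02 ]
   tr 0.18 422 210.6 213.3 [0.469 0.107 0.02 ]
dispenser_yellow [(array([ 0.65 , -0.127,  0.012]), 0.59)]
   tr 0.6 1603 314.2 137.0 [ 0.648 -0.126  0.02 ]
dispenser_blue [(array([0.663, 0.094
[... 543 characters left out ...]
.6 [0.584 0.311 0.02 ]
cap_blue_white [(array([ 0.529, -0.318,  0.028]), 0.68)]
   tr 0.74 207 161.6 166.1 [ 0.532 -0.32   0.02 ]
cap_red_black [(array([0.452, 0.236, 0.026]), 0.8)]
   tr 0.55 309 321.0 217.2 [0.445 0.231 0.02 ]
cap_red_white [(array([ 0.477, -0.114,  0.027]), 0.69)]
   tr 0.77 216 220.6 178.9 [ 0.47  -0.118  0.02 ]
dispenser_yellow [(array([ 0.672, -0.112,  0.045]), 0.71)]
   tr 0.79 1090 175.2 199.4 [ 0.638 -0.14   0.02 ]
dispenser_blue [(array([0.678, 0.1  , 0.04 ]), 0.56)]
   tr 0.68 1317 230.2 230.7 [0.648 0.082 0.02 ]
   tr 0.24 1037 175.4 199.5 [ 0.638 -0.139  0.02 ]
funnel_cup [(array([ 0.482, -0.225,  0.03 ]), 0.66)]
   tr 0.57 241 193.5 167.1 [ 0.471 -0.236  0.02 ]
```

View pics/top1.png

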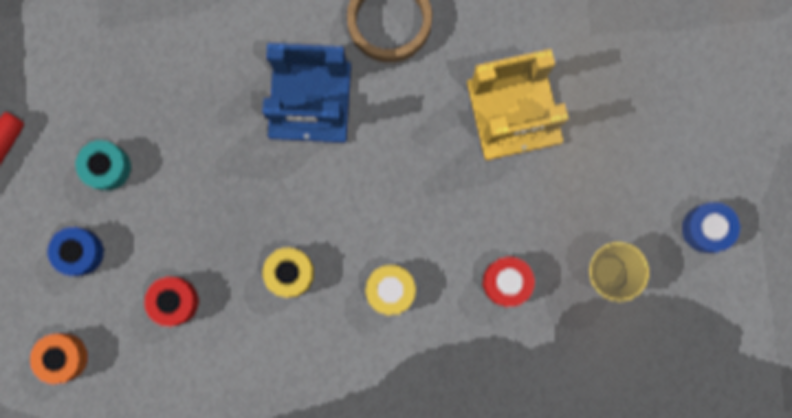

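View pics/scene1.png

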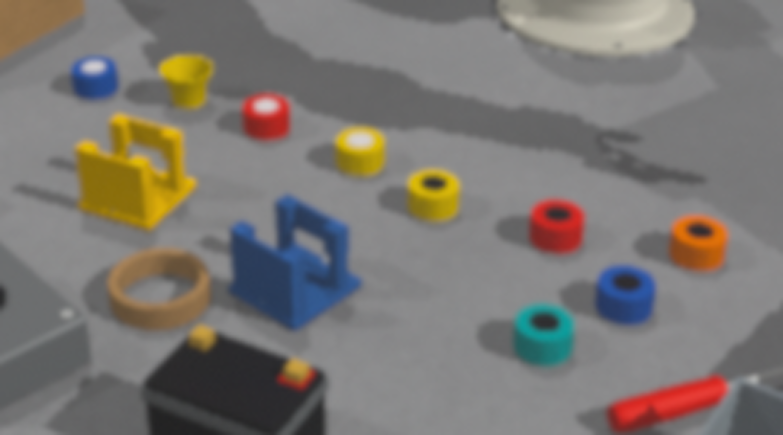

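```bash
python3 - <<'E'
from workcell import *
from h import *
G={"yb":(.468,.106),"yw":(.456,.004),"bb":(.488,.328),"bw":(.522,-.32)}
for n in("top","scene"):
  p=camera(n)
  hsv=cv2.cvtColor(p["img"],cv2.COLOR_RGB2HSV).astype(int)
  for k,g in G.items():
    c=proj(p,[*g,.028])[0]
    yy,xx=np.mgrid[:384,:512];near=np.hypot(xx-c[0],yy-c[1])<11
    m=near&((hsv[...,2]<75) if k[1]=='b' else ((hsv[...,1]<60)&(hsv[...,2]>160)))
    # largest comp
    nn,l,st,ce=cv2.connectedComponentsWithStats(m.astype(np.uint8));i=1+np.argmax(st[1:,4]) if nn>1 else None
    if i: print(n,k,st[i],np.round(ray(p,*ce[i],.028),4))
  for t,g in(("y",(.655,-.127)),("b",(.665,.093))):
    c=proj(p,[*g,.03])[0].astype(int);h=36
    im=cv2.resize(p["img"][c[1]-h:c[1]+h,c[0]-h:c[0]+h],None,fx=8,fy=8,interpolation=cv2.INTER_CUBIC)
    for s in range(0,72,10):
        cv2.putText(im,str(c[0]-h+s),(s*8,10),0,.4,(255,255,255));cv2.putText(im,str(c[1]-h+s),(0,s*8+10),0,.4,(255,255,255))
    cv2.imwrite(f"pics/d{n}{t}.png",im[:,:,::-1])
E
python3 - <<'E'
import cv2,numpy as np
for n in("top","scene"):
  a=np.hstack([cv2.imread(f"pics/d{n}{t}.png") for t in "by"]);cv2.imwrite(f"pics/D{n}.png",cv2.resize(a,(800,400)))
E
```

```text
top yb [206 209   9  10  74] [0.4687 0.1075 0.028 ]
top yw [252 216  11  11 103] [0.453  0.0015 0.028 ]
top bb [107 199  10  10  81] [0.4859 0.332  0.028 ]
top bw [399 187  12  12 114] [ 0.5233 -0.3259  0.028 ]
scene yb [277 202   5   2   8] [0.4705 0.1069 0.028 ]
scene yw [251 186   7   4  23] [0.4542 0.0016 0.028 ]
scene bb [343 235   7   4  22] [0.4877 0.3311 0.028 ]
scene bw [159 161   7   4  25] [ 0.525  -0.3255  0.028 ]
```

View pics/Dtop.png

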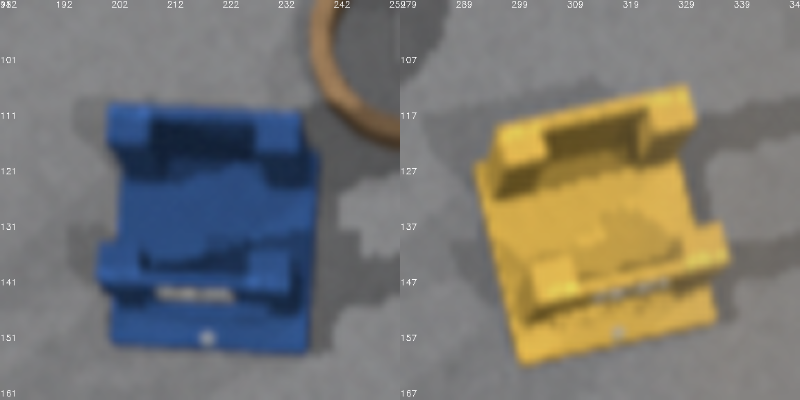

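View pics/Dscene.png

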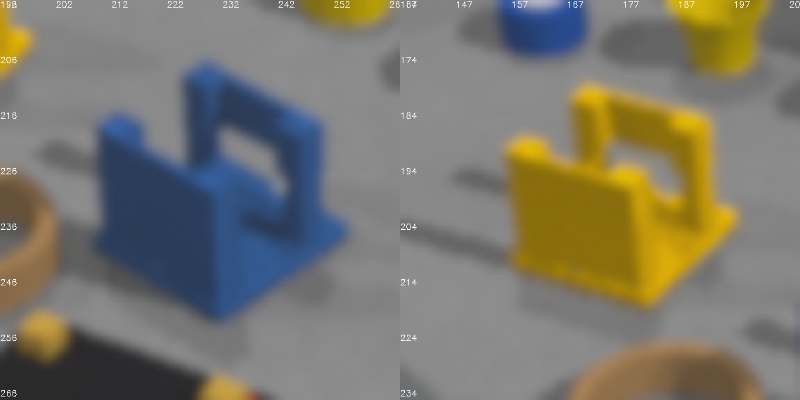

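```bash
python3 - <<'E'
from workcell import *
from h import *
p=camera("top")
def f(cx,cy,x0,y0,z): return ray(p,x0+cx/5.556,y0+cy/5.556,z)[:2].round(4)
B=dict(backL=(107,103),backR=(302,113),slotbL=(107,146),slotbR=(302,152),slotfL=(100,243),slotfR=(290,250),frL=(98,281),frR=(291,290))
Y=dict(backL=(497,126),backR=(690,86),slotbL=(503,167),slotbR=(697,128),slotfL=(530,263),slotfR=(722,225),frL=(540,302),frR=(730,264))
for N,D,x0 in(("b",B,182),("y",Y,279-400/5.556)):
  y0=91 if N=="b" else 97
  for k,v in D.items(): print(N,k,f(*v,x0,y0,.072))
print("b base",f(110,345,182,91,.005),f(307,353,182,91,.005), "y base",f(524,366,279-72,97,.005),f(717,320,279-72,97,.005))
E
```

```text
b backL [0.694  0.1277]
b backR [0.6909 0.0506]
b slotbL [0.6767 0.1272]
b slotbR [0.6753 0.0502]
b slotfL [0.6379 0.1287]
b slotfR [0.6361 0.0539]
b frL [0.6227 0.129 ]
b frR [0.6203 0.0532]
y backL [ 0.674  -0.0806]
y backR [ 0.6909 -0.1555]
y slotbL [ 0.6577 -0.0831]
y slotbR [ 0.6742 -0.1583]
y slotfL [ 0.6199 -0.0939]
y slotfR [ 0.6359 -0.1681]
y frL [ 0.6046 -0.098 ]
y frR [ 0.6206 -0.1712]
b base [0.6095 0.1341] [0.6074 0.0509] y base [ 0.5902 -0.0981] [ 0.6108 -0.1781]
```

```bash
cat >> h.py <<'E'
def plan(tx,ty,tz,yaw,step=4.0,maxturn=7.5):
    from workcell import get_obs
    o=get_obs();P=np.array(o["ee_pos"])*100;Rm=R.from_euler('xyz',o["tcp_rot"],degrees=True)
    T=np.array([tx,ty,tz])*100;RT=R.from_euler('xyz',[180,0,yaw],degrees=True)
    rv=(Rm.inv()*RT).as_rotvec(degrees=True)
    n=max(1,int(np.ceil(max(np.linalg.norm(T-P)/step,np.linalg.norm(rv)/maxturn))))
    for i in range(n):
        sh=(Rm*R.from_rotvec(rv*i/n,degrees=True)).inv().apply((T-P)/n)
        print([0,[round(float(a),2) for a in sh],[round(float(a),1) for a in rv/n]])
    print("t",o["time"],"P",np.round(P,2),np.round(o["tcp_rot"],2),"f",np.round(o["wrist_force"],1),"open",round(o["opening"],4))
E
python3 -c "
from h import *
plan(.469,.107,.12,102.5)"
```

```text
[0, [-2.19, 2.96, 0.87], [0.0, 0.0, -2.2]]
[0, [-2.29, 2.88, 0.87], [0.0, 0.0, -2.2]]
[0, [-2.4, 2.79, 0.87], [0.0, 0.0, -2.2]]
[0, [-2.5, 2.7, 0.87], [0.0, 0.0, -2.2]]
[0, [-2.6, 2.6, 0.87], [0.0, 0.0, -2.2]]
[0, [-2.7, 2.5, 0.87], [0.0, 0.0, -2.2]]
[0, [-2.79, 2.4, 0.87], [0.0, 0.0, -2.2]]
[0, [-2.88, 2.29, 0.87], [0.0, 0.0, -2.2]]
[0, [-2.96, 2.18, 0.87], [0.0, 0.0, -2.2]]
[0, [-3.04, 2.07, 0.87], [0.0, 0.0, -2.2]]
[0, [-3.12, 1.95, 0.87], [0.0, 0.0, -2.2]]
[0, [-3.19, 1.83, 0.87], [0.0, 0.0, -2.2]]
[0, [-3.26, 1.71, 0.87], [0.0, 0.0, -2.2]]
[0, [-3.32, 1.59, 0.87], [0.0, 0.0, -2.2]]
t 2.15 P [16.66 52.41 24.23] [180.     0.    72.36] f [ 0.2 -0.6 -0.5] open 0.0857
```

play_rows:
  rows:
    - [0, [-2.2, 2.96, 0.87], [0, 0, -2.2]]
    - [0, [-2.3, 2.9, 0.87], [0, 0, -2.2]]
    - [0, [-2.4, 2.8, 0.87], [0, 0, -2.2]]
    - [0, [-2.5, 2.7, 0.87], [0, 0, -2.2]]
    - [0, [-2.6, 2.6, 0.87], [0, 0, -2.2]]
    - [0, [-2.7, 2.5, 0.87], [0, 0, -2.2]]
    - [0, [-2.8, 2.4, 0.87], [0, 0, -2.2]]
    - [0, [-2.9, 2.3, 0.87], [0, 0, -2.2]]
    - [0, [-2.96, 2.2, 0.87], [0, 0, -2.2]]
    - [0, [-3.0, 2.1, 0.87], [0, 0, -2.2]]
    - [0, [-3.1, 1.95, 0.87], [0, 0, -2.2]]
    - [0, [-3.2, 1.8, 0.87], [0, 0, -2.2]]
  newtons: 40

```text
time: 3.35
ee_pos: [0.4384, 0.1606, 0.1347]
tcp_rot: [179.7, -0.2, 100.3]
wrist_force: [0.5, 1.2, 0.3]
opening: 0.0856
```

```bash
python3 -c "
from h import *
plan(.469,.107,.12,102.5)"
```

```text
[0, [-2.91, 1.02, 0.73], [0.1, -0.1, -1.1]]
[0, [-2.93, 0.97, 0.73], [0.1, -0.1, -1.1]]
t 3.35 P [43.84 16.06 13.47] [179.72  -0.21 100.27] f [0.5 1.2 0.3] open 0.0856
```

Tracking is good.

play_rows:
  rows:
    - [0, [-2.9, 1.0, 0.7], [0.1, -0.1, -1.1]]
    - [0, [-2.9, 1.0, 0.7], [0, 0, -1.1]]
    - [0, [0, 0, 0], [0, 0, 0]]

```text
time: 3.65
ee_pos: [0.4715, 0.1018, 0.1189]
tcp_rot: [179.9, -0.1, 102.4]
wrist_force: [-0.3, 0.3, 0.1]
opening: 0.0856
```

```bash
python3 - <<'E'
from workcell import *
from h import *
p=camera("wrist");cv2.imwrite("pics/w1.png",p["img"][:,:,::-1]);print(p["xyz"],p["orientation"],p["intrinsics"][0])
print(proj(p,[.469,.107,.028]))
plan(.469,.107,.0135,102.5)
E
```

```text
[0.4053249  0.08751675 0.25031285] [1.64316702e+02 2.60030613e-03 1.02348287e+02] [292.4568042    0.         257.89580946]
[[264.73576404 189.95177669]]
[0, [0.14, -0.04, 3.53], [0.1, -0.0, -0.0]]
[0, [0.14, -0.04, 3.53], [0.1, -0.0, -0.0]]
[0, [0.15, -0.04, 3.53], [0.1, -0.0, -0.0]]
t 3.7 P [47.09 10.29 11.94] [ 1.7984e+02 -9.0000e-02  1.0238e+02] f [-0.2 -0.4 -0.1] open 0.0856
```

View pics/w1.png

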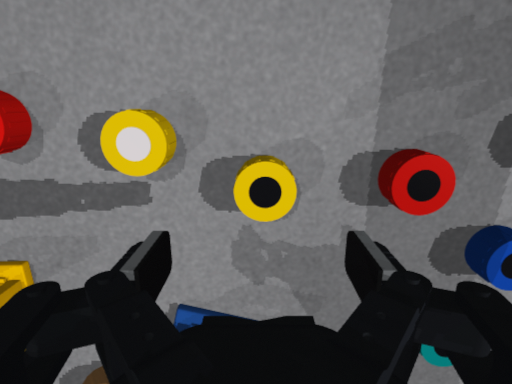

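Wrist view: the black mark is at (265,191) and the predicted position was (265,190), so the location holds. Descending.

play_rows:
  rows:
    - [0, [0.14, 0, 3.5], [0, 0, 0]]
    - [0, [0.14, 0, 3.5], [0, 0, 0]]
    - [0, [0.14, 0, 3.0], [0, 0, 0]]
    - [0, [0, 0, 0.5], [0, 0, 0]]
    - [0, [0, 0, 0], [0, 0, 0]]

```text
time: 4.2
ee_pos: [0.4706, 0.1107, 0.0147]
tcp_rot: [179.6, -0.2, 102.4]
wrist_force: [0.3, -0.4, 0.4]
opening: 0.0858
```

```bash
python3 -c "
from h import *
plan(.469,.107,.0135,102.5)"
```

```text
[0, [-0.32, -0.24, 0.12], [0.4, -0.2, -0.1]]
t 4.2 P [47.06 11.07  1.47] [ 1.7956e+02 -1.6000e-01  1.0241e+02] f [ 0.3 -0.4  0.4] open 0.0858
```

play_rows:
  rows:
    - [0, [-0.3, -0.2, 0.1], [0.4, -0.2, 0]]
    - [1, [0, 0, 0], [0, 0, 0]]
    - [1, [0, 0, 0], [0, 0, 0]]
    - [1, [0, 0, 0], [0, 0, 0]]
    - [1, [0, 0, 0], [0, 0, 0]]
    - [1, [0, 0, 0], [0, 0, 0]]
    - [1, [0, 0, 0], [0, 0, 0]]

```text
time: 4.9
ee_pos: [0.4723, 0.1084, 0.0201]
tcp_rot: [179.5, 0.0, 102.4]
wrist_force: [-0.1, -0.3, -1.3]
opening: 0.0484
```

```bash
python3 -c "
from h import *
plan(.6469,-.1259,.14,102.5)"
```

```text
[0, [-3.33, 1.51, -1.48], [0.1, 0.0, -0.0]]
[0, [-3.33, 1.51, -1.48], [0.1, 0.0, -0.0]]
[0, [-3.33, 1.51, -1.49], [0.1, 0.0, -0.0]]
[0, [-3.33, 1.51, -1.49], [0.1, 0.0, -0.0]]
[0, [-3.33, 1.51, -1.49], [0.1, 0.0, -0.0]]
[0, [-3.33, 1.5, -1.49], [0.1, 0.0, -0.0]]
[0, [-3.33, 1.5, -1.49], [0.1, 0.0, -0.0]]
[0, [-3.33, 1.5, -1.5], [0.1, 0.0, -0.0]]
t 4.9 P [47.23 10.84  2.01] [1.7951e+02 5.0000e-02 1.0243e+02] f [-0.1 -0.3 -1.3] open 0.0484
```

play_rows:
  rows:
    - [1, [0, 0, -4], [0, 0, 0]]
    - [1, [0, 0, -4], [0, 0, 0]]
    - [1, [0, 0, -3], [0, 0, 0]]
    - [1, [0, 0, 0], [0, 0, 0]]

```text
time: 5.3
ee_pos: [0.4698, 0.1078, 0.132]
tcp_rot: [179.8, 0.0, 102.4]
wrist_force: [0.4, -0.2, -1.0]
opening: 0.0485
```

```bash
python3 - <<'E'
from workcell import *
from h import *
p=camera("wrist");cv2.imwrite("pics/w2.png",p["img"][:,:,::-1])
p=camera("scene");c=proj(p,[.47,.107,.1])[0].astype(int);im=cv2.resize(p["img"][c[1]-60:c[1]+60,c[0]-70:c[0]+70],None,fx=5,fy=5,interpolation=cv2.INTER_CUBIC);cv2.imwrite("pics/s2.png",im[:,:,::-1])
plan(.6469,-.1259,.14,102.5)
E
```

```text
[0, [-3.33, 1.55, -0.14], [-0.0, 0.0, -0.0]]
[0, [-3.33, 1.55, -0.14], [-0.0, 0.0, -0.0]]
[0, [-3.33, 1.55, -0.14], [-0.0, 0.0, -0.0]]
[0, [-3.33, 1.55, -0.15], [-0.0, 0.0, -0.0]]
[0, [-3.33, 1.55, -0.15], [-0.0, 0.0, -0.0]]
[0, [-3.33, 1.55, -0.15], [-0.0, 0.0, -0.0]]
[0, [-3.33, 1.55, -0.15], [-0.0, 0.0, -0.0]]
[0, [-3.33, 1.55, -0.15], [-0.0, 0.0, -0.0]]
t 5.4 P [46.85 10.75 12.83] [-1.7996e+02  5.0000e-02  1.0242e+02] f [ 0.3 -0.3 -0.2] open 0.0484
```

View pics/w2.png

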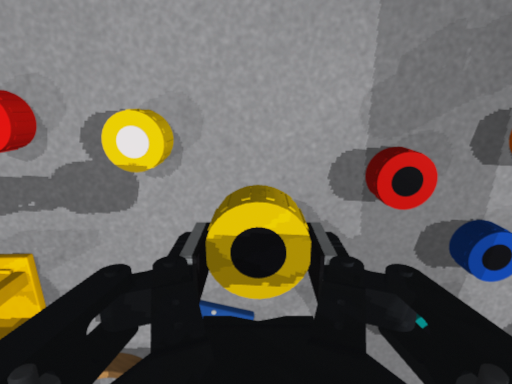

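View pics/s2.png

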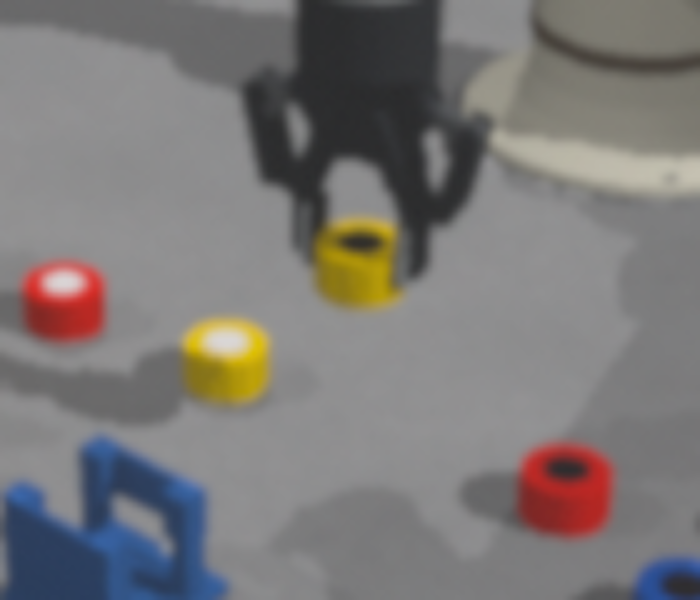

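```bash
python3 - <<'E'
from workcell import *
from h import *
p=camera("wrist");o=get_obs()
hsv=cv2.cvtColor(p["img"],cv2.COLOR_RGB2HSV).astype(int)
for h in(.008,.014):
  X=ray(p,258.5,252,o["ee_pos"][2]+h);print(h,R.from_euler('xyz',o["tcp_rot"],degrees=True).inv().apply(X-o["ee_pos"])*1000)
E
```

```text
0.008 [ 0.50425608  0.71039988 -8.00228105]
0.014 [  0.49970621  -2.54527464 -13.99399127]
```

play_rows:
  rows:
    - [1, [-3.3, 1.55, -0.2], [0, 0, 0]]
    - [1, [-3.3, 1.55, -0.2], [0, 0, 0]]
    - [1, [-3.3, 1.55, -0.2], [0, 0, 0]]
    - [1, [-3.3, 1.55, -0.2], [0, 0, 0]]
    - [1, [-3.3, 1.55, -0.2], [0, 0, 0]]
    - [1, [-3.3, 1.55, -0.2], [0, 0, 0]]
    - [1, [-3.3, 1.55, -0.2], [0, 0, 0]]
    - [1, [-3.3, 1.4, -0.2], [0, 0, 0]]
    - [1, [0, 0, 0], [0, 0, 0]]

```text
time: 6.35
ee_pos: [0.6445, -0.1322, 0.1231]
tcp_rot: [-178.6, -0.4, 102.6]
wrist_force: [-1.0, 0.1, -0.3]
opening: 0.0482
```

```bash
python3 - <<'E'
from workcell import *
from h import *
p=camera("wrist");cv2.imwrite("pics/w3.png",p["img"][:,:,::-1])
plan(.6469,-.1259,.1,102.5)
E
```

```text
[0, [0.38, 0.5, 2.27], [-1.5, -0.4, 0.2]]
t 6.4 P [ 64.34 -13.07  12.28] [-178.49   -0.43  102.67] f [-0.  -1.2 -1.7] open 0.0484
```

View pics/w3.png

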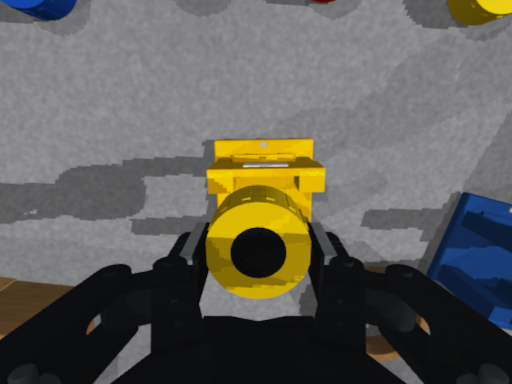

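```bash
python3 - <<'E'
from workcell import *
from h import *
p=camera("wrist")
for u in((208,171),(324,168),(208,192),(324,191)): print(ray(p,*u,.072))
for u in((215,141),(313,139)): print(ray(p,*u,.008))
# predicted model with axis
c=np.array([.6469,-.1259]);a=np.radians(12.5);X=np.array([np.cos(a),np.sin(a)]);Y=np.array([-np.sin(a),np.cos(a)])
for lx,ly in((-36,38),(-36,-38),(-20,38),(-20,-38)): print(lx,ly,proj(p,[*(c+X*lx/1e3+Y*ly/1e3),.072]))
plan(.6469,-.1259,.1,102.5)
E
```

```text
[ 0.62376665 -0.16731399  0.072     ]
[ 0.60571262 -0.09518763  0.072     ]
[ 0.63750491 -0.16482916  0.072     ]
[ 0.62042935 -0.09103458  0.072     ]
[ 0.6119019 -0.1738044  0.008    ]
[ 0.59228333 -0.0935951   0.008     ]
-36 38 [[322.81165251 164.24408772]]
-36 -38 [[203.67873978 164.1349868 ]]
-20 38 [[321.44063954 188.47766497]]
-20 -38 [[204.73381799 188.43650885]]
[0, [0.25, 0.53, 2.34], [-1.5, -0.4, 0.2]]
t 6.45 P [ 64.3  -12.95  12.35] [-178.51   -0.44  102.73] f [ 0.9 -0.3 -0. ] open 0.0489
```

play_rows:
  rows:
    - [1, [0.3, 0.55, 1.5], [-1.5, -0.4, 0.1]]
    - [1, [0, 0, 0], [0, 0, 0]]

```text
time: 6.65
ee_pos: [0.6459, -0.1238, 0.1062]
tcp_rot: [-179.9, -0.1, 102.7]
wrist_force: [-0.5, 1.0, -1.4]
opening: 0.0485
```

```bash
python3 -c "
from h import *
plan(.6475,-.1250,.035,102.5)"
```

```text
[0, [-0.08, 0.07, 3.56], [-0.1, -0.1, 0.1]]
[0, [-0.08, 0.07, 3.56], [-0.1, -0.1, 0.1]]
t 6.65 P [ 64.59 -12.38  10.62] [-1.7989e+02 -1.2000e-01  1.0267e+02] f [-0.5  1.  -1.4] open 0.0485
```

play_rows:
  rows:
    - [1, [-0.1, 0.1, 2], [0, 0, 0]]
    - [1, [-0.1, 0.1, 2], [0, 0, 0]]
    - [1, [0, 0, 2], [0, 0, 0]]
    - [1, [0, 0, 1], [0, 0, 0]]
    - [1, [0, 0, 0], [0, 0, 0]]

```text
time: 7.15
ee_pos: [0.6467, -0.1215, 0.0374]
tcp_rot: [-179.9, -0.1, 103.0]
wrist_force: [2.6, -3.4, -3.0]
opening: 0.0489
```

```bash
python3 - <<'E'
from workcell import *
from h import *
p=camera("scene");c=proj(p,[.647,-.125,.05])[0].astype(int);im=cv2.resize(p["img"][c[1]-50:c[1]+50,c[0]-60:c[0]+60],None,fx=6,fy=6,interpolation=cv2.INTER_CUBIC);cv2.imwrite("pics/s3.png",im[:,:,::-1])
plan(.6475,-.125,.026,102.5)
E
```

```text
[0, [-0.35, -0.02, 1.22], [-0.1, -0.1, 0.5]]
t 7.2 P [ 64.69 -12.16   3.82] [-1.7994e+02 -5.0000e-02  1.0296e+02] f [ 0.7 -1.2 -1.4] open 0.0488
```

View pics/s3.png

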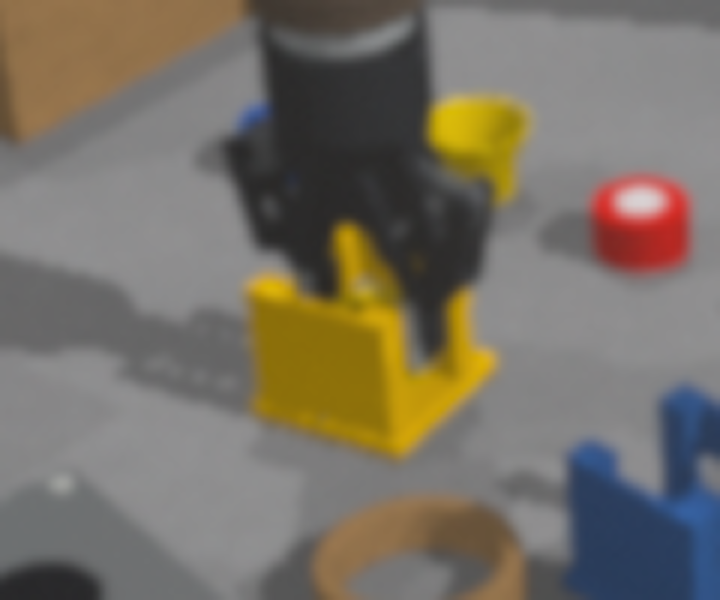

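play_rows:
  rows:
    - [1, [-0.2, 0, 0.5], [0, 0, 0]]
    - [1, [-0.1, 0, 0.4], [0, 0, 0]]
    - [1, [0, 0, 0], [0, 0, 0]]

```text
time: 7.5
ee_pos: [0.648, -0.1242, 0.0312]
tcp_rot: [180.0, -0.0, 103.0]
wrist_force: [-0.5, -0.7, 0.5]
opening: 0.0489
```

play_rows:
  rows:
    - [1, [0, 0, 0.3], [0, 0, 0]]
    - [1, [0, 0, 0.2], [0, 0, 0]]
    - [1, [0, 0, 0], [0, 0, 0]]

```text
time: 7.8
ee_pos: [0.6483, -0.1244, 0.0295]
tcp_rot: [179.8, 0.0, 103.0]
wrist_force: [-0.2, -0.5, -0.6]
opening: 0.0485
```

play_rows:
  rows:
    - [1, [0, 0, 0.3], [0, 0, 0]]
    - [1, [0, 0, 0.2], [0, 0, 0]]
    - [1, [0, 0, 0], [0, 0, 0]]

```text
time: 8.1
ee_pos: [0.6488, -0.1245, 0.0294]
tcp_rot: [179.7, 0.1, 103.0]
wrist_force: [-0.3, 0.7, -1.2]
opening: 0.0484
```

play_rows:
  rows:
    - [1, [0, 0, 0.5], [0, 0, 0]]
    - [1, [0, 0, 0.3], [0, 0, 0]]

```text
time: 8.3
ee_pos: [0.6493, -0.1245, 0.0288]
tcp_rot: [179.4, 0.2, 103.0]
wrist_force: [-12.0, 3.2, 19.4]
opening: 0.0485
```

play_rows:
  rows:
    - [1, [0, 0, -0.2], [0, 0, 0]]
    - [0.2, [0, 0, 0], [0, 0, 0]]
    - [0.2, [0, 0, 0], [0, 0, 0]]
    - [0.2, [0, 0, 0], [0, 0, 0]]
    - [0.2, [0, 0, -2], [0, 0, 0]]
    - [0.2, [0, 0, -3], [0, 0, 0]]
    - [0.2, [0, 0, -4], [0, 0, 0]]
    - [0.2, [0, 0, -3], [0, 0, 0]]
    - [0.2, [0, 0, 0], [0, 0, 0]]

```text
time: 9.2
ee_pos: [0.6466, -0.1242, 0.149]
tcp_rot: [179.8, -0.0, 103.0]
wrist_force: [0.6, -0.0, -0.5]
opening: 0.068
```

```bash
python3 - <<'E'
from workcell import *
from h import *
p=camera("wrist");cv2.imwrite("pics/w4.png",p["img"][:,:,::-1])
plan(.453,.0018,.10,102.5)
for z in(.03,.038): print(proj(p,[.6475,-.125,z]))
E
```

```text
[0, [2.77, -2.67, 0.78], [0.0, -0.0, 0.1]]
[0, [2.76, -2.67, 0.78], [0.0, -0.0, 0.1]]
[0, [2.76, -2.67, 0.78], [0.0, -0.0, 0.1]]
[0, [2.76, -2.68, 0.78], [0.0, -0.0, 0.1]]
[0, [2.75, -2.68, 0.78], [0.0, -0.0, 0.1]]
[0, [2.75, -2.68, 0.78], [0.0, -0.0, 0.1]]
t 9.25 P [ 64.61 -12.41  14.67] [ 1.7993e+02 -6.0000e-02  1.0298e+02] f [ 0.7 -0.2 -0.5] open 0.0683
[[256.7133154  182.92638424]]
[[256.66885559 185.37544975]]
```

View pics/w4.png

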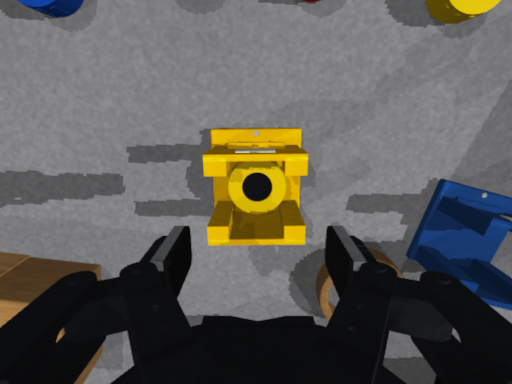

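Black cap is seated centred in the yellow dispenser (mark at (257,186), predicted (257,185)). Next: yellow white.

play_rows:
  rows:
    - [0.1, [2.77, -2.67, 0.5], [0, 0, 0]]
    - [0.1, [2.76, -2.67, 0.5], [0, 0, 0.1]]
    - [0.1, [2.76, -2.67, 0.8], [0, 0, 0.1]]
    - [0.1, [2.76, -2.68, 0.9], [0, 0, 0.1]]
    - [0.1, [2.75, -2.68, 0.9], [0, 0, 0.1]]
    - [0.1, [2.75, -2.68, 0.9], [0, 0, 0.1]]
    - [0.1, [0, 0, 0], [0, 0, 0]]

```text
time: 9.95
ee_pos: [0.4412, 0.0052, 0.0846]
tcp_rot: [-179.0, -0.4, 102.3]
wrist_force: [1.8, 0.3, -0.6]
opening: 0.077
```

```bash
python3 - <<'E'
from workcell import *
from h import *
p=camera("wrist");cv2.imwrite("pics/w5.png",p["img"][:,:,::-1])
hsv=cv2.cvtColor(p["img"],cv2.COLOR_RGB2HSV).astype(int)
c=proj(p,[.453,.0015,.028])[0];yy,xx=np.mgrid[:384,:512]
m=(np.hypot(xx-c[0],yy-c[1])<35)&(hsv[...,1]<50)&(hsv[...,2]>185)
nn,l,st,ce=cv2.connectedComponentsWithStats(m.astype(np.uint8));i=1+np.argmax(st[1:,4]);X=ray(p,*ce[i],.028);print(c,ce[i],st[i],X)
plan(.453,.0015,.0135,102.5)
E
```

```text
[248.27062628 222.42329302] [246.98178138 225.43218623] [229 209  37  34 988] [0.45537118 0.00108319 0.028     ]
[0, [-0.27, 0.5, 3.58], [-0.4, -0.2, -0.1]]
[0, [-0.26, 0.48, 3.59], [-0.4, -0.2, -0.1]]
t 10.0 P [44.31  0.45  8.53] [-179.15   -0.32  102.34] f [ 0.3 -1.  -1.4] open 0.0767
```

View pics/w5.png

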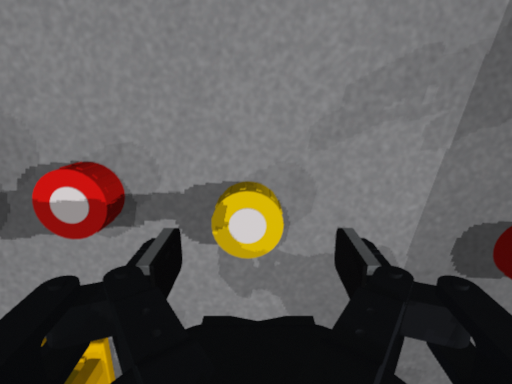

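play_rows:
  rows:
    - [0.1, [-0.3, 0.55, 1.0], [-0.4, -0.2, 0]]
    - [0.1, [-0.3, 0.5, 1.5], [-0.4, -0.2, 0]]
    - [0.1, [0, 0, 2], [0, 0, 0]]
    - [0.1, [0, 0, 1.5], [0, 0, 0]]
    - [0.1, [0, 0, 0], [0, 0, 0]]

```text
time: 10.5
ee_pos: [0.4591, -0.0015, 0.0189]
tcp_rot: [179.9, 0.2, 102.2]
wrist_force: [-0.1, 1.1, 0.0]
opening: 0.0767
```

```bash
python3 -c "
from h import *
plan(.4538,.0013,.0155,102.5)"
```

```text
[0, [0.39, -0.46, 0.34], [0.1, 0.2, -0.3]]
t 10.5 P [45.91 -0.15  1.89] [1.7994e+02 1.7000e-01 1.0224e+02] f [-0.1  1.1  0. ] open 0.0767
```

play_rows:
  rows:
    - [0.1, [0.35, -0.4, 0.3], [0, 0.2, 0]]
    - [0.1, [0, 0, 0], [0, 0, 0]]
    - [1, [0, 0, 0], [0, 0, 0]]
    - [1, [0, 0, 0], [0, 0, 0]]
    - [1, [0, 0, 0], [0, 0, 0]]
    - [1, [0, 0, 0], [0, 0, 0]]
    - [1, [0, 0, 0], [0, 0, 0]]

```text
time: 11.2
ee_pos: [0.4567, 0.0003, 0.0173]
tcp_rot: [179.8, -0.0, 102.2]
wrist_force: [0.7, -0.4, -0.3]
opening: 0.0488
```

play_rows:
  rows:
    - [1, [0, 0, -4], [0, 0, 0]]
    - [1, [0, 0, -4], [0, 0, 0]]
    - [1, [0, 0, -4], [0, 0, 0]]
    - [1, [0, 0, -1], [0, 0, 0]]
    - [1, [0, 0, 0], [0, 0, 0]]

```text
time: 11.7
ee_pos: [0.4548, 0.0003, 0.1505]
tcp_rot: [179.9, -0.0, 102.2]
wrist_force: [-0.1, -0.4, -0.9]
opening: 0.0487
```

```bash
python3 - <<'E'
from workcell import *
from h import *
p=camera("wrist");cv2.imwrite("pics/w6.png",p["img"][:,:,::-1])
plan(.6475,-.125,.15,103)
E
```

```text
[0, [-2.72, 2.7, -0.0], [0.0, -0.0, -0.1]]
[0, [-2.73, 2.69, -0.0], [0.0, -0.0, -0.1]]
[0, [-2.73, 2.69, -0.0], [0.0, -0.0, -0.1]]
[0, [-2.74, 2.68, -0.0], [0.0, -0.0, -0.1]]
[0, [-2.75, 2.67, -0.0], [0.0, -0.0, -0.1]]
[0, [-2.75, 2.67, -0.0], [0.0, -0.0, -0.1]]
t 11.75 P [4.547e+01 3.000e-02 1.498e+01] [ 1.7997e+02 -4.0000e-02  1.0219e+02] f [ 0.7 -0.1  0.3] open 0.0489
```

View pics/w6.png

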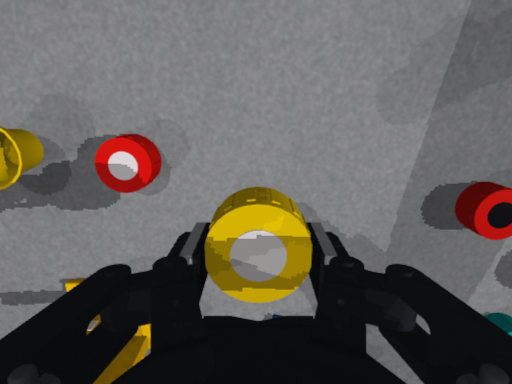

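play_rows:
  rows:
    - [1, [-2.7, 2.7, -0.2], [0, 0, -0.1]]
    - [1, [-2.7, 2.7, -0.2], [0, 0, -0.1]]
    - [1, [-2.7, 2.7, -0.2], [0, 0, -0.1]]
    - [1, [-2.7, 2.7, -0.2], [0, 0, -0.1]]
    - [1, [-2.7, 2.7, -0.2], [0, 0, -0.1]]
    - [1, [-2.7, 2.6, -0.2], [0, 0, -0.1]]
    - [1, [0, 0, 0], [0, 0, 0]]

```text
time: 12.45
ee_pos: [0.6494, -0.1269, 0.1449]
tcp_rot: [-179.1, -0.4, 102.9]
wrist_force: [-1.2, -0.5, -1.0]
opening: 0.0488
```

```bash
python3 -c "
from h import *
plan(.6475,-.125,.10,103)"
```

```text
[0, [0.1, -0.04, 2.25], [-0.4, -0.2, -0.0]]
[0, [0.1, -0.06, 2.25], [-0.4, -0.2, -0.0]]
t 12.45 P [ 64.94 -12.69  14.49] [-179.14   -0.42  102.95] f [-1.2 -0.5 -1. ] open 0.0488
```

play_rows:
  rows:
    - [1, [0.1, 0, 2], [-0.4, -0.2, 0]]
    - [1, [0.1, 0, 2], [-0.4, -0.2, 0]]
    - [1, [0, 0, 0], [0, 0, 0]]

```text
time: 12.75
ee_pos: [0.6467, -0.125, 0.0962]
tcp_rot: [-179.5, -0.2, 102.9]
wrist_force: [0.0, 0.9, -0.9]
opening: 0.0486
```

```bash
python3 -c "
from h import *
plan(.6475,-.125,.065,103)"
```

```text
[0, [-0.03, 0.11, 3.12], [-0.5, -0.2, -0.1]]
t 12.75 P [ 64.67 -12.5    9.62] [-179.47   -0.23  102.88] f [ 0.   0.9 -0.9] open 0.0486
```

play_rows:
  rows:
    - [1, [0, 0.1, 1.5], [-0.4, -0.2, 0]]
    - [1, [0, 0, 1.5], [0, 0, 0]]
    - [1, [0, 0, 0.4], [0, 0, 0]]
    - [1, [0, 0, 0], [0, 0, 0]]

```text
time: 13.15
ee_pos: [0.6461, -0.1241, 0.0602]
tcp_rot: [-179.8, -0.1, 102.9]
wrist_force: [1.1, -1.1, -0.9]
opening: 0.0488
```

play_rows:
  rows:
    - [1, [0, 0, 0.4], [0, 0, 0]]
    - [1, [0, 0, 0.2], [0, 0, 0]]

```text
time: 13.35
ee_pos: [0.6465, -0.1241, 0.0553]
tcp_rot: [-179.8, -0.0, 102.9]
wrist_force: [0.8, 0.5, -0.7]
opening: 0.0485
```

play_rows:
  rows:
    - [1, [0, 0, 0.2], [0, 0, 0]]
    - [1, [0, 0, 0.2], [0, 0, 0]]

```text
time: 13.55
ee_pos: [0.6468, -0.1241, 0.0544]
tcp_rot: [-179.9, -0.0, 102.9]
wrist_force: [-8.9, 2.0, 17.3]
opening: 0.0487
```

Contact at 17 N. Release and lift.

play_rows:
  rows:
    - [1, [0, 0, -0.2], [0, 0, 0]]
    - [0.2, [0, 0, 0], [0, 0, 0]]
    - [0.2, [0, 0, 0], [0, 0, 0]]
    - [0.2, [0, 0, 0], [0, 0, 0]]
    - [0.2, [0, 0, -2], [0, 0, 0]]
    - [0.2, [0, 0, -3], [0, 0, 0]]
    - [0.2, [0, 0, -4], [0, 0, 0]]
    - [0.2, [0, 0, -1], [0, 0, 0]]
    - [0.2, [0, 0, 0], [0, 0, 0]]

```text
time: 14.45
ee_pos: [0.6462, -0.1239, 0.1584]
tcp_rot: [-179.8, -0.1, 102.9]
wrist_force: [-0.7, -0.6, -0.2]
opening: 0.0683
```

```bash
python3 - <<'E'
from workcell import *
from h import *
p=camera("wrist");cv2.imwrite("pics/w7.png",p["img"][:,:,::-1])
for z in(.066,): print(proj(p,[.6475,-.125,z]))
plan(.487,.3315,.12,88)
E
```

```text
[[255.81343455 192.79566188]]
[0, [3.69, -0.41, 0.3], [-0.0, -0.0, 1.1]]
[0, [3.68, -0.48, 0.3], [-0.0, -0.0, 1.1]]
[0, [3.67, -0.56, 0.3], [-0.0, -0.0, 1.1]]
[0, [3.66, -0.63, 0.3], [-0.0, -0.0, 1.1]]
[0, [3.64, -0.7, 0.3], [-0.0, -0.0, 1.1]]
[0, [3.63, -0.78, 0.3], [-0.0, -0.0, 1.1]]
[0, [3.61, -0.85, 0.3], [-0.0, -0.0, 1.1]]
[0, [3.59, -0.92, 0.3], [-0.0, -0.0, 1.1]]
[0, [3.57, -0.99, 0.3], [-0.0, -0.0, 1.1]]
[0, [3.55, -1.06, 0.29], [-0.0, -0.0, 1.1]]
[0, [3.53, -1.14, 0.29], [-0.0, -0.0, 1.1]]
[0, [3.51, -1.21, 0.29], [-0.0, -0.0, 1.1]]
[0, [3.48, -1.28, 0.29], [-0.0, -0.0, 1.1]]
t 14.5 P [ 64.61 -12.38  15.79] [-1.7978e+02 -9.0000e-02  1.0292e+02] f [ 0.4 -0.2  0.3] open 0.0683
```

View pics/w7.png

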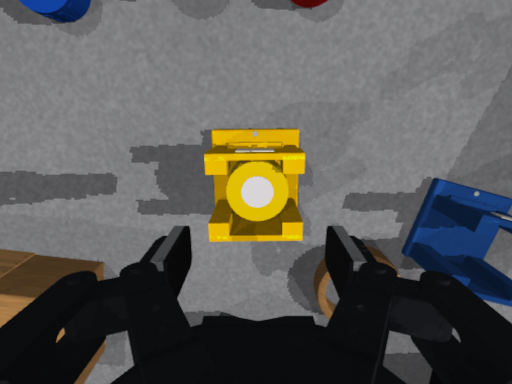

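The white mark is at (257,192), predicted (256,193), so it is stacked and centred. Next: blue black, with the tool turned to yaw 88.

play_rows:
  rows:
    - [0.1, [3.7, -0.4, 0.1], [0, 0, 1.1]]
    - [0.1, [3.7, -0.5, 0.2], [0, 0, 1.1]]
    - [0.1, [3.7, -0.6, 0.2], [0, 0, 1.1]]
    - [0.1, [3.7, -0.6, 0.2], [0, 0, 1.1]]
    - [0.1, [3.6, -0.7, 0.3], [0, 0, 1.1]]
    - [0.1, [3.6, -0.8, 0.3], [0, 0, 1.1]]
    - [0.1, [3.6, -0.9, 0.3], [0, 0, 1.1]]
    - [0.1, [3.6, -0.9, 0.3], [0, 0, 1.1]]
    - [0.1, [3.6, -1.0, 0.3], [0, 0, 1.1]]
    - [0.1, [3.6, -1.1, 0.3], [0, 0, 1.1]]
    - [0.1, [3.5, -1.1, 0.3], [0, 0, 1.1]]
    - [0.1, [3.5, -1.2, 0.3], [0, 0, 1.1]]

```text
time: 15.7
ee_pos: [0.4867, 0.3064, 0.1049]
tcp_rot: [-178.5, 0.3, 88.7]
wrist_force: [1.0, -0.1, -0.7]
opening: 0.077
```

```bash
python3 -c "
from h import *
plan(.487,.3315,.11,88)"
```

```text
[0, [2.51, -0.04, -0.52], [-1.5, 0.3, 0.7]]
t 15.7 P [48.67 30.64 10.49] [-178.46    0.32   88.75] f [ 1.  -0.1 -0.7] open 0.077
```

play_rows:
  rows:
    - [0.1, [2.5, 0, -0.3], [-1.5, 0.3, 0.7]]
    - [0.1, [0, 0, 0], [0, 0, 0]]

```text
time: 15.9
ee_pos: [0.4839, 0.3352, 0.1032]
tcp_rot: [-179.7, 0.2, 88.2]
wrist_force: [-1.0, -0.4, 0.5]
opening: 0.0771
```

```bash
cat >> h.py <<'E'
def wmark(g,z,white,name):
    from workcell import camera
    p=camera("wrist");cv2.imwrite(f"pics/{name}.png",p["img"][:,:,::-1])
    hsv=cv2.cvtColor(p["img"],cv2.COLOR_RGB2HSV).astype(int)
    c=proj(p,[*g,z])[0];yy,xx=np.mgrid[:384,:512]
    m=(np.hypot(xx-c[0],yy-c[1])<28)&(((hsv[...,1]<50)&(hsv[...,2]>185)) if white else (hsv[...,2]<60))
    nn,l,st,ce=cv2.connectedComponentsWithStats(m.astype(np.uint8));i=1+np.argmax(st[1:,4])
    print(c.round(1),ce[i].round(1),st[i],ray(p,*ce[i],z).round(4))
E
python3 -c "
from h import *
wmark((.487,.3315),.028,0,'w8')
plan(.487,.3315,.0155,88)"
```

```text
[253.1 202.5] [252.8 203.3] [237 188  33  32 831] [0.4876 0.3312 0.028 ]
[0, [-0.06, 0.13, 2.9], [-0.1, 0.1, 0.1]]
[0, [-0.06, 0.13, 2.9], [-0.1, 0.1, 0.1]]
[0, [-0.07, 0.12, 2.9], [-0.1, 0.1, 0.1]]
t 15.95 P [48.37 33.37 10.26] [-179.63    0.24   88.23] f [-0.5  0.  -0.3] open 0.0767
```

View pics/w8.png

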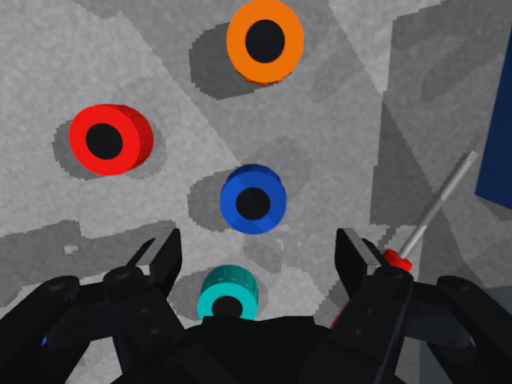

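The blue black cap's mark is at (253,203) as predicted, and the fingers clear its neighbours.

play_rows:
  rows:
    - [0.1, [-0.1, 0.2, 2.5], [0, 0, 0]]
    - [0.1, [-0.05, 0.1, 2.5], [0, 0, 0]]
    - [0.1, [0, 0.1, 2.5], [0, 0, 0]]
    - [0.1, [0, 0, 1], [0, 0, 0]]
    - [0.1, [0, 0, 0], [0, 0, 0]]

```text
time: 16.45
ee_pos: [0.4862, 0.326, 0.0109]
tcp_rot: [-179.3, 0.5, 88.1]
wrist_force: [-0.0, 0.7, -0.6]
opening: 0.0769
```

```bash
python3 -c "
from h import *
plan(.487,.3315,.0155,88)"
```

```text
[0, [0.55, 0.06, -0.46], [-0.7, 0.5, 0.1]]
t 16.45 P [48.62 32.6   1.09] [-179.33    0.49   88.13] f [-0.   0.7 -0.6] open 0.0769
```

play_rows:
  rows:
    - [0.1, [0.5, 0.05, -0.5], [-0.7, 0.5, 0]]
    - [0.1, [0, 0, 0], [0, 0, 0]]
    - [1, [0, 0, 0], [0, 0, 0]]
    - [1, [0, 0, 0], [0, 0, 0]]
    - [1, [0, 0, 0], [0, 0, 0]]
    - [1, [0, 0, 0], [0, 0, 0]]
    - [1, [0, 0, 0], [0, 0, 0]]

```text
time: 17.15
ee_pos: [0.489, 0.3318, 0.0211]
tcp_rot: [179.7, -0.2, 88.1]
wrist_force: [-0.3, -0.4, -0.9]
opening: 0.0484
```

play_rows:
  rows:
    - [1, [0, 0, -4], [0, 0, 0]]
    - [1, [0, 0, -4], [0, 0, 0]]
    - [1, [0, 0, -4], [0, 0, 0]]
    - [1, [0, 0, -1], [0, 0, 0]]
    - [1, [0, 0, 0], [0, 0, 0]]

```text
time: 17.65
ee_pos: [0.4868, 0.3305, 0.1527]
tcp_rot: [179.9, -0.1, 88.1]
wrist_force: [0.2, 0.1, -0.9]
opening: 0.0486
```

```bash
python3 - <<'E'
from workcell import *
from h import *
p=camera("wrist");cv2.imwrite("pics/w9.png",p["img"][:,:,::-1])
plan(.6565,.09,.15,88)
E
```

```text
[0, [-2.93, 2.22, 0.03], [0.0, -0.0, 0.0]]
[0, [-2.93, 2.22, 0.03], [0.0, -0.0, 0.0]]
[0, [-2.93, 2.22, 0.03], [0.0, -0.0, 0.0]]
[0, [-2.93, 2.22, 0.03], [0.0, -0.0, 0.0]]
[0, [-2.93, 2.22, 0.03], [0.0, -0.0, 0.0]]
[0, [-2.93, 2.22, 0.03], [0.0, -0.0, 0.0]]
[0, [-2.93, 2.22, 0.03], [0.0, -0.0, 0.0]]
[0, [-2.93, 2.23, 0.03], [0.0, -0.0, 0.0]]
t 17.7 P [48.67 33.04 15.21] [ 1.7993e+02 -4.0000e-02  8.8110e+01] f [ 0.   0.4 -0.6] open 0.0485
```

View pics/w9.png

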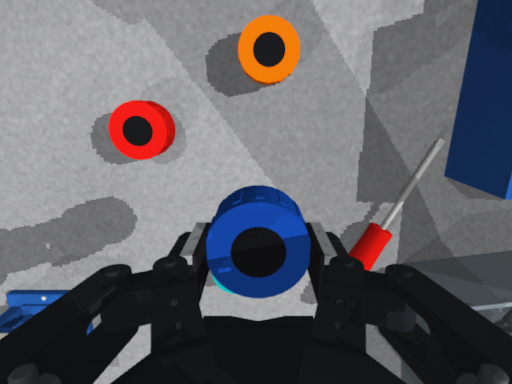

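The cap is held level with its mark at (258,252), as on the first pick.

play_rows:
  rows:
    - [1, [-2.9, 2.2, -0.1], [0, 0, 0]]
    - [1, [-2.9, 2.2, -0.1], [0, 0, 0]]
    - [1, [-2.9, 2.2, -0.1], [0, 0, 0]]
    - [1, [-2.9, 2.2, -0.1], [0, 0, 0]]
    - [1, [-2.9, 2.2, -0.1], [0, 0, 0]]
    - [1, [-2.9, 2.2, -0.1], [0, 0, 0]]
    - [1, [-2.9, 2.2, -0.1], [0, 0, 0]]
    - [1, [-2.9, 2.2, -0.1], [0, 0, 0]]
    - [1, [0, 0, 0], [0, 0, 0]]

```text
time: 18.6
ee_pos: [0.6555, 0.0833, 0.1384]
tcp_rot: [-178.7, 0.4, 88.4]
wrist_force: [-0.2, 0.0, -0.7]
opening: 0.0486
```

```bash
python3 - <<'E'
from workcell import *
from h import *
p=camera("wrist");cv2.imwrite("pics/w10.png",p["img"][:,:,::-1])
c=np.array([.6565,.09]);a=np.radians(-2);X=np.array([np.cos(a),np.sin(a)]);Y=np.array([-np.sin(a),np.cos(a)])
for lx,ly in((-36,38),(-36,-38),(-20,38),(-20,-38)): print(lx,ly,proj(p,[*(c+X*lx/1e3+Y*ly/1e3),.072]))
plan(.6565,.09,.10,88)
E
```

```text
-36 38 [[323.73184085 155.07729908]]
-36 -38 [[212.85637923 154.33379105]]
-20 38 [[322.32821071 177.8608749 ]]
-20 -38 [[213.59640526 177.08349184]]
[0, [0.55, 0.28, 3.8], [-1.3, 0.3, 0.4]]
t 18.65 P [65.44  8.48 13.81] [-178.66    0.34   88.42] f [ 0.4 -0.3 -1.6] open 0.0484
```

View pics/w10.png

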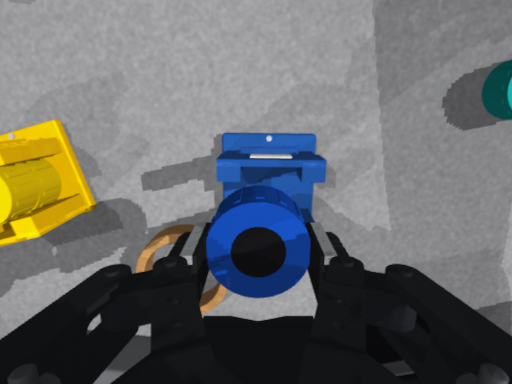

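play_rows:
  rows:
    - [1, [0.65, 0.4, 1.5], [-1.3, 0.3, 0.4]]
    - [1, [0, 0, 1.5], [0, 0, 0]]
    - [1, [0, 0, 0], [0, 0, 0]]

```text
time: 18.95
ee_pos: [0.656, 0.092, 0.1022]
tcp_rot: [-179.6, 0.1, 88.0]
wrist_force: [0.0, 0.6, -2.0]
opening: 0.049
```

```bash
python3 -c "
from h import *
plan(.6575,.0912,.035,88)"
```

```text
[0, [-0.03, 0.1, 3.36], [-0.2, 0.0, 0.0]]
[0, [-0.04, 0.09, 3.36], [-0.2, 0.0, 0.0]]
t 18.95 P [65.6   9.2  10.22] [-1.7962e+02  7.0000e-02  8.8040e+01] f [ 0.   0.6 -2. ] open 0.049
```

play_rows:
  rows:
    - [1, [0, 0.1, 2], [-0.2, 0, 0]]
    - [1, [0, 0.1, 2], [-0.2, 0, 0]]
    - [1, [0, 0, 1.8], [0, 0, 0]]
    - [1, [0, 0, 0.4], [0, 0, 0]]
    - [1, [0, 0, 0], [0, 0, 0]]

```text
time: 19.45
ee_pos: [0.6556, 0.0943, 0.0384]
tcp_rot: [-179.9, 0.1, 88.3]
wrist_force: [2.5, -2.3, -0.8]
opening: 0.0485
```

play_rows:
  rows:
    - [1, [0, 0, 0.5], [0, 0, 0]]
    - [1, [0, 0, 0.3], [0, 0, 0]]

```text
time: 19.65
ee_pos: [0.6561, 0.0948, 0.0321]
tcp_rot: [-180.0, 0.1, 88.4]
wrist_force: [-0.1, -1.0, 0.5]
opening: 0.0483
```

play_rows:
  rows:
    - [1, [-0.2, 0, 0.3], [0, 0, 0]]
    - [1, [0, 0, 0.2], [0, 0, 0]]

```text
time: 19.85
ee_pos: [0.6564, 0.0936, 0.03]
tcp_rot: [179.9, -0.0, 88.4]
wrist_force: [-9.7, -3.4, 18.5]
opening: 0.0485
```

play_rows:
  rows:
    - [1, [0, 0, 0.2], [0, 0, 0]]
    - [1, [0, 0, 0.2], [0, 0, 0]]

```text
time: 20.05
ee_pos: [0.6564, 0.0936, 0.0301]
tcp_rot: [179.8, -0.1, 88.4]
wrist_force: [-6.1, -1.2, 10.1]
opening: 0.0487
```

Contact at the same height as before. Release and lift.

play_rows:
  rows:
    - [1, [0, 0, -0.1], [0, 0, 0]]
    - [0.2, [0, 0, 0], [0, 0, 0]]
    - [0.2, [0, 0, 0], [0, 0, 0]]
    - [0.2, [0, 0, 0], [0, 0, 0]]
    - [0.2, [0, 0, -2], [0, 0, 0]]
    - [0.2, [0, 0, -3], [0, 0, 0]]
    - [0.2, [0, 0, -4], [0, 0, 0]]
    - [0.2, [0, 0, -4], [0, 0, 0]]
    - [0.2, [0, 0, 0], [0, 0, 0]]

```text
time: 20.95
ee_pos: [0.655, 0.0931, 0.1643]
tcp_rot: [180.0, -0.1, 88.4]
wrist_force: [0.8, -0.0, -0.1]
opening: 0.0683
```

```bash
python3 -c "
from h import *
wmark((.6575,.0912),.038,0,'w11')
plan(.524,-.326,.13,88)"
```

```text
[255.5 183.2] [258.2 181.3] [245 168  27  27 574] [0.6557 0.0936 0.038 ]
[0, [-3.84, -1.08, 0.29], [-0.0, -0.0, 0.0]]
[0, [-3.84, -1.08, 0.29], [-0.0, -0.0, 0.0]]
[0, [-3.84, -1.07, 0.28], [-0.0, -0.0, 0.0]]
[0, [-3.84, -1.07, 0.28], [-0.0, -0.0, 0.0]]
[0, [-3.84, -1.07, 0.28], [-0.0, -0.0, 0.0]]
[0, [-3.84, -1.07, 0.28], [-0.0, -0.0, 0.0]]
[0, [-3.84, -1.06, 0.28], [-0.0, -0.0, 0.0]]
[0, [-3.85, -1.06, 0.28], [-0.0, -0.0, 0.0]]
[0, [-3.85, -1.06, 0.28], [-0.0, -0.0, 0.0]]
[0, [-3.85, -1.06, 0.28], [-0.0, -0.0, 0.0]]
[0, [-3.85, -1.05, 0.28], [-0.0, -0.0, 0.0]]
t 21.0 P [65.44  9.3  16.13] [-1.7987e+02 -2.0000e-02  8.8400e+01] f [ 0.1 -0.2  0.1] open 0.0683
```

View pics/w11.png

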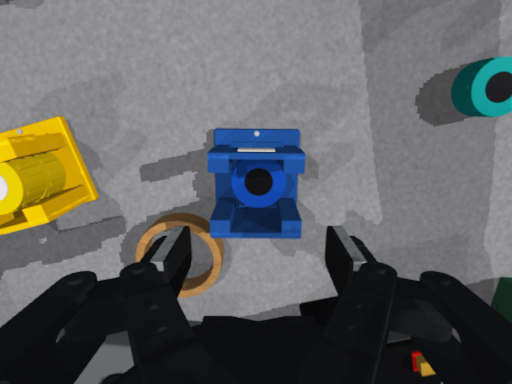

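Blue black is seated with its mark at (258,181), about 3 mm from the estimated axis. On to blue white.

play_rows:
  rows:
    - [0.1, [-3.85, -1.05, 0.1], [0, 0, 0]]
    - [0.1, [-3.85, -1.05, 0.1], [0, 0, 0]]
    - [0.1, [-3.85, -1.05, 0.1], [0, 0, 0]]
    - [0.1, [-3.85, -1.05, 0.1], [0, 0, 0]]
    - [0.1, [-3.85, -1.05, 0.1], [0, 0, 0]]
    - [0.1, [-3.85, -1.05, 0.1], [0, 0, 0]]
    - [0.1, [-3.85, -1.05, 0.2], [0, 0, 0]]
    - [0.1, [-3.85, -1.05, 0.2], [0, 0, 0]]
    - [0.1, [-3.85, -1.05, 0.2], [0, 0, 0]]
    - [0.1, [-3.85, -1.05, 0.2], [0, 0, 0]]
    - [0.1, [-3.85, -1.05, 0.2], [0, 0, 0]]
    - [0.1, [0, 0, 0], [0, 0, 0]]

```text
time: 22.2
ee_pos: [0.5177, -0.34, 0.125]
tcp_rot: [-178.8, -0.4, 88.7]
wrist_force: [-0.1, 0.5, -0.2]
opening: 0.0766
```

```bash
python3 -c "
from h import *
wmark((.524,-.326),.028,1,'w12')
plan(.524,-.326,.10,88)"
```

```text
[274.1 199.1] [274.4 200.6] [259 186  32  30 739] [ 0.5252 -0.3258  0.028 ]
[0, [1.22, 0.61, 2.49], [-1.3, -0.4, 0.7]]
t 22.25 P [ 51.82 -33.83  12.49] [-178.74   -0.41   88.71] f [ 0.1  0.8 -0.4] open 0.0768
```

View pics/w12.png

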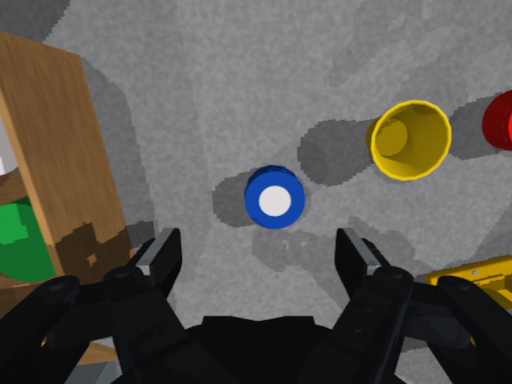

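Blue white's mark is at (274,201), predicted (274,199). The funnel cup at (410,140) and the box are clear of the finger path.

play_rows:
  rows:
    - [0.1, [1.2, 0.6, 1.5], [-1.3, -0.4, 0.7]]
    - [0.1, [0, 0, 0], [0, 0, 0]]

```text
time: 22.45
ee_pos: [0.5236, -0.3253, 0.1072]
tcp_rot: [-179.9, -0.1, 87.9]
wrist_force: [0.1, 0.5, -0.2]
opening: 0.0774
```

```bash
python3 -c "
from h import *
plan(.5243,-.326,.016,88)"
```

```text
[0, [-0.03, 0.03, 3.04], [-0.0, -0.0, -0.0]]
[0, [-0.03, 0.03, 3.04], [-0.0, -0.0, -0.0]]
[0, [-0.02, 0.02, 3.04], [-0.0, -0.0, -0.0]]
t 22.45 P [ 52.36 -32.53  10.72] [-1.7993e+02 -1.2000e-01  8.7940e+01] f [ 0.1  0.5 -0.2] open 0.0774
```

play_rows:
  rows:
    - [0.1, [0, 0, 2.5], [0, 0, 0]]
    - [0.1, [0, 0, 2.5], [0, 0, 0]]
    - [0.1, [0, 0, 2.5], [0, 0, 0]]
    - [0.1, [0, 0, 1.2], [0, 0, 0]]
    - [0.1, [0, 0, 0], [0, 0, 0]]

```text
time: 22.95
ee_pos: [0.5249, -0.3217, 0.0188]
tcp_rot: [-179.9, -0.1, 88.4]
wrist_force: [-0.7, 0.5, 0.2]
opening: 0.077
```

```bash
python3 -c "
from h import *
plan(.5243,-.326,.016,88)"
```

```text
[0, [-0.44, -0.04, 0.28], [-0.2, -0.1, 0.4]]
t 22.95 P [ 52.49 -32.17   1.88] [-1.7985e+02 -1.3000e-01  8.8390e+01] f [-0.7  0.5  0.2] open 0.077
```

play_rows:
  rows:
    - [0.1, [-0.4, 0, 0.25], [-0.2, 0, 0.4]]
    - [0.1, [0, 0, 0], [0, 0, 0]]
    - [1, [0, 0, 0], [0, 0, 0]]
    - [1, [0, 0, 0], [0, 0, 0]]
    - [1, [0, 0, 0], [0, 0, 0]]
    - [1, [0, 0, 0], [0, 0, 0]]
    - [1, [0, 0, 0], [0, 0, 0]]

```text
time: 23.65
ee_pos: [0.527, -0.327, 0.0214]
tcp_rot: [179.6, 0.0, 88.0]
wrist_force: [-0.1, 0.2, -0.3]
opening: 0.0485
```

play_rows:
  rows:
    - [1, [0, 0, -4], [0, 0, 0]]
    - [1, [0, 0, -4], [0, 0, 0]]
    - [1, [0, 0, -4], [0, 0, 0]]
    - [1, [0, 0, -3], [0, 0, 0]]
    - [1, [0, 0, 0], [0, 0, 0]]

```text
time: 24.15
ee_pos: [0.5245, -0.3259, 0.1744]
tcp_rot: [179.9, -0.1, 88.0]
wrist_force: [-0.1, 0.1, 0.6]
opening: 0.0487
```

```bash
python3 - <<'E'
from workcell import *
from h import *
p=camera("wrist");cv2.imwrite("pics/w13.png",p["img"][:,:,::-1])
plan(.657,.0922,.16,88)
E
```

```text
[0, [3.84, 1.08, 0.12], [-0.0, -0.0, 0.0]]
[0, [3.84, 1.08, 0.12], [-0.0, -0.0, 0.0]]
[0, [3.84, 1.08, 0.12], [-0.0, -0.0, 0.0]]
[0, [3.84, 1.08, 0.12], [-0.0, -0.0, 0.0]]
[0, [3.84, 1.07, 0.12], [-0.0, -0.0, 0.0]]
[0, [3.84, 1.07, 0.12], [-0.0, -0.0, 0.0]]
[0, [3.84, 1.07, 0.12], [-0.0, -0.0, 0.0]]
[0, [3.84, 1.07, 0.11], [-0.0, -0.0, 0.0]]
[0, [3.84, 1.07, 0.11], [-0.0, -0.0, 0.0]]
[0, [3.84, 1.07, 0.11], [-0.0, -0.0, 0.0]]
[0, [3.84, 1.07, 0.11], [-0.0, -0.0, 0.0]]
t 24.2 P [ 52.41 -32.57  17.22] [-1.7998e+02 -1.7000e-01  8.8010e+01] f [ 0.2  0.6 -0.7] open 0.0484
```

View pics/w13.png

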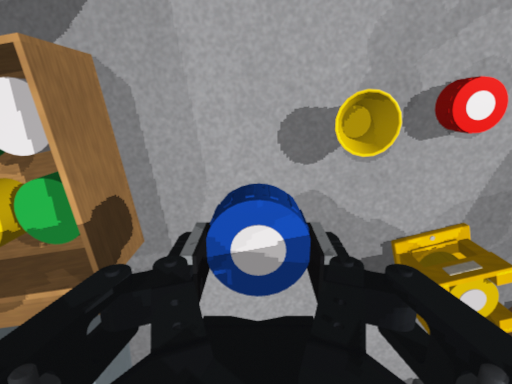

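play_rows:
  rows:
    - [1, [3.84, 1.08, 0], [0, 0, 0]]
    - [1, [3.84, 1.08, 0], [0, 0, 0]]
    - [1, [3.84, 1.08, 0], [0, 0, 0]]
    - [1, [3.84, 1.08, 0], [0, 0, 0]]
    - [1, [3.84, 1.08, 0], [0, 0, 0]]
    - [1, [3.84, 1.08, 0], [0, 0, 0]]
    - [1, [3.84, 1.08, 0], [0, 0, 0]]
    - [1, [3.84, 1.08, 0], [0, 0, 0]]
    - [1, [3.84, 1.08, 0], [0, 0, 0]]
    - [1, [3.84, 1.08, 0], [0, 0, 0]]
    - [1, [3.6, 1.0, 0], [0, 0, 0]]
    - [1, [0, 0, 0], [0, 0, 0]]

```text
time: 25.4
ee_pos: [0.6556, 0.1055, 0.1502]
tcp_rot: [-178.5, -0.2, 87.7]
wrist_force: [0.1, -0.8, -0.9]
opening: 0.0484
```

```bash
python3 -c "
from h import *
plan(.657,.0922,.12,88)"
```

```text
[0, [-1.34, 0.27, 3.01], [-1.5, -0.2, -0.3]]
t 25.4 P [65.56 10.55 15.02] [-178.54   -0.23   87.74] f [ 0.1 -0.8 -0.9] open 0.0484
```

play_rows:
  rows:
    - [1, [-1.2, 0.25, 1.5], [-1.5, -0.2, -0.3]]
    - [1, [0, 0, 2], [0, 0, 0]]
    - [1, [0, 0, 0], [0, 0, 0]]

```text
time: 25.7
ee_pos: [0.6556, 0.0944, 0.1085]
tcp_rot: [-179.7, 0.1, 88.2]
wrist_force: [-0.8, 0.1, 0.6]
opening: 0.0484
```

```bash
python3 -c "
from h import *
plan(.657,.0922,.065,88)"
```

```text
[0, [-0.1, 0.08, 2.18], [-0.1, 0.0, 0.1]]
[0, [-0.1, 0.08, 2.18], [-0.1, 0.0, 0.1]]
t 25.7 P [65.56  9.44 10.85] [-1.7971e+02  7.0000e-02  8.8240e+01] f [-0.8  0.1  0.6] open 0.0484
```

play_rows:
  rows:
    - [1, [-0.15, 0.1, 2], [0, 0, 0.1]]
    - [1, [-0.1, 0, 1.5], [0, 0, 0]]
    - [1, [0, 0, 1], [0, 0, 0]]
    - [1, [0, 0, 0], [0, 0, 0]]

```text
time: 26.1
ee_pos: [0.6555, 0.0903, 0.0612]
tcp_rot: [-179.6, 0.1, 88.1]
wrist_force: [1.0, 0.0, -0.7]
opening: 0.0481
```

play_rows:
  rows:
    - [1, [0, 0, 0.3], [0, 0, 0]]
    - [1, [0, 0, 0.2], [0, 0, 0]]

```text
time: 26.3
ee_pos: [0.656, 0.0903, 0.0585]
tcp_rot: [-179.7, 0.1, 88.1]
wrist_force: [-5.3, -1.1, 12.4]
opening: 0.0482
```

play_rows:
  rows:
    - [1, [0, 0, 0], [0, 0, 0]]
    - [0.2, [0, 0, 0], [0, 0, 0]]
    - [0.2, [0, 0, 0], [0, 0, 0]]
    - [0.2, [0, 0, 0], [0, 0, 0]]
    - [0.2, [0, 0, -2], [0, 0, 0]]
    - [0.2, [0, 0, -3], [0, 0, 0]]
    - [0.2, [0, 0, -4], [0, 0, 0]]
    - [0.2, [0, 0, -4], [0, 0, 0]]
    - [0.2, [0, 0, 0], [0, 0, 0]]

```text
time: 27.2
ee_pos: [0.6562, 0.0905, 0.194]
tcp_rot: [-179.7, 0.1, 88.1]
wrist_force: [0.0, 0.3, 1.0]
opening: 0.0686
```

```bash
python3 -c "
from h import *
wmark((.657,.092),.066,1,'w14')"
```

```text
[259.6 181.6] [257.8 179.2] [244 166  28  27 603] [0.6547 0.0905 0.066 ]
```

View pics/w14.png

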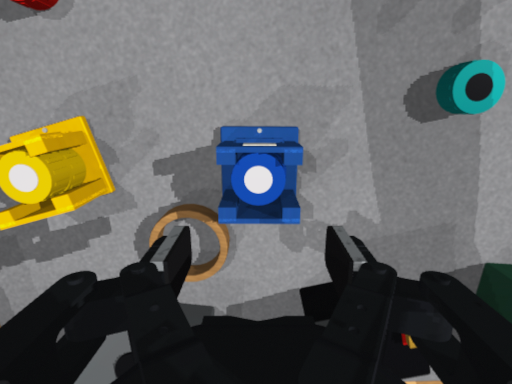

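Blue white sits inside the chamber with its mark at (258,179). I'll retreat so the fixed cameras can see everything.

play_rows:
  rows:
    - [0.2, [0, -4, -1], [0, 0, 0]]
    - [0.2, [0, -4, -1], [0, 0, 0]]
    - [0.2, [0, -4, -1], [0, 0, 0]]
    - [0.2, [0, -4, -1], [0, 0, 0]]
    - [0.2, [0, -4, -1], [0, 0, 0]]
    - [0.2, [0, -4, 0], [0, 0, 0]]
    - [0.2, [0, -4, 0], [0, 0, 0]]
    - [0.2, [0, 0, 0], [0, 0, 0]]

```text
time: 28.05
ee_pos: [0.3648, 0.0993, 0.2317]
tcp_rot: [-178.5, 0.3, 88.0]
wrist_force: [1.1, 0.6, 0.6]
opening: 0.068
```

```bash
python3 - <<'E'
from workcell import *
from h import *
ims=[]
for n in("top","scene"):
  p=camera(n);im=p["img"]
  for k,g,w in(("yw",(.6475,-.125),1),("bw",(.6565,.0915),1)):
    c=proj(p,[*g,.066])[0];yy,xx=np.mgrid[:384,:512];hsv=cv2.cvtColor(im,cv2.COLOR_RGB2HSV).astype(int)
    m=(np.hypot(xx-c[0],yy-c[1])<9)&(hsv[...,1]<70)&(hsv[...,2]>150)
    nn,l,st,ce=cv2.connectedComponentsWithStats(m.astype(np.uint8))
    if nn>1:
      i=1+np.argmax(st[1:,4]);print(n,k,st[i],ray(p,*ce[i],.066).round(4))
  for t in("cap_red_black","cap_red_white","funnel_cup"):
    s=spotter.trace(p,t)
    for d in s[:1]:
      ys,xs=np.nonzero(d["pixels"]);print(n,t,round(d["confidence"],2),xs.mean().round(1),ys.mean().round(1))
  if n=="top": im=im[80:280,80:440]
  else: im=im[140:290,130:400]
  im=cv2.resize(im,(720,400),interpolation=cv2.INTER_CUBIC);cv2.imwrite(f"pics/f{n}.png",im[:,:,::-1])
o=get_obs();print(o["time"],o["ee_pos"])
E
```

```text
top yw [311 129  12  12 110] [ 0.644 -0.124  0.066]
top bw [212 123  12  12 114] [0.6532 0.091  0.066 ]
top cap_red_black 0.63 158.8 225.2
top cap_red_white 0.95 310.8 217.4
top funnel_cup 0.87 361.2 212.8
scene yw [172 187   8   5  29] [ 0.6456 -0.1246  0.066 ]
scene bw [226 216  10   7  54] [0.6548 0.0908 0.066 ]
scene cap_red_black 0.86 320.8 217.1
scene cap_red_white 0.71 221.3 179.5
scene funnel_cup 0.69 193.6 166.7
28.45 [0.36881338 0.09932575 0.23116505]
```

View pics/ftop.png

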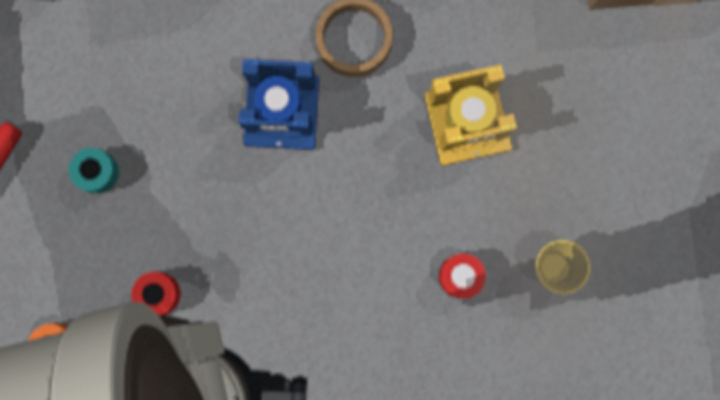

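View pics/fscene.png

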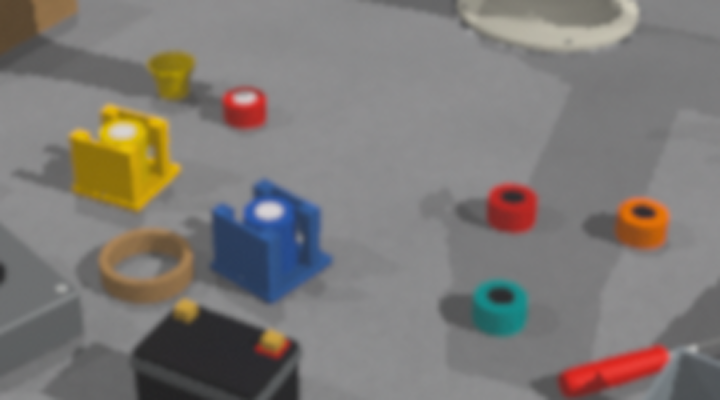

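Both fixed cameras put the white marks 2–4 mm from the dispenser axes at z = 66 mm. The red caps and the cup haven't moved. Handing in.

```bash
python3 -c "
from workcell import *
print(job_done())"
```

```text
the job is handed in; nothing more can be done
None
```

I loaded both dispensers and handed the job in at about 28.5 s of the 96 s. Each has its black-marked cap on the floor and its white-marked cap flat on top, marks up. `job_done()` reports no verdict, so the result rests on my own checks.

- **Black caps:** wrist pictures after each release showed them seated, within about 1 mm of the estimated axis for yellow and about 3 mm for blue. They can't be seen under the white caps, so I did not check them again at the end.
- **White caps:** in the final pictures from both fixed cameras, the marks lay 2–4 mm from the estimated axes (14 mm allowed). I assumed the full stack height of 66 mm; the two cameras agreed to about 2 mm, which fits caps seated at that height.
- **Height in the blue dispenser:** the white cap touched down about 28 mm above the black one, which is one cap height. In yellow the two heights were about 26 mm apart, within measurement noise.
- **Red caps and yellow cup:** they moved 2 pixels at most in the top and scene views, which is within network noise.
- **Forces:** the highest wrist force reported was about 19 N upward (about 23 N in all), when setting down the yellow black cap. The arm was clear of everything when I handed in.

My estimates of the dispenser axes from the top and wrist cameras differed by 2–3 mm, so I aimed in between. No other checks failed or disagreed.

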